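# Refit the main spindle of a sheet winch

### The arm

A 6-joint arm with a two-finger parallel gripper is mounted at the origin on the work surface. World frame = base frame: x ahead of the robot, y to its left, z up, the work surface at z = 0. Lengths are in m, angles in rad, forces in N, time in s.
With the tool pointing down it reaches from about 0.425 to 0.95 m from the base axis. Payload 3.5 kg.
Tool frame: the origin (TCP) lies midway between the tips of the shut fingers; the grasp point (between the pads) lies 19 mm behind it; z points along the fingers, y is the line along which they close (so a half turn about z gives the same grasp; the last joint's range is limited). The gripper opens to 85 mm and grips with 20 to 120 N. Pads are 22 mm wide; open, the fingers measure 114 mm over their backs; the gripper's body (76 mm by 85 mm) begins 54 mm behind the grasp point. The pads swing forward as they close: fully open they stand 13 mm farther back than shut.
Start: joints at [-1.279, 0.286, 1.577, -0, 1.279, -0.15], TCP at [0.289, -0.61, 0.231] pointing down, gripper open.
Joint ranges: [-2.77, 2.77], [-0.9, 2.22], [0.21, 2.48], [-1.53, 4.67], [0.24, 2.81], [-2.84, 2.84]. Speed limits (rad/s): [2.79, 2.79, 3.14, 3.14, 3.14, 3.14].

### API

Orientations are given as a unit quaternion [x, y, z, w].
In Python, from plant import get_state, read_camera, ctrl gives the robot as it stands.
- The arm moves only by the shell command python3 -m crank 'ROWS' [FORCE]. ROWS is JSON, a list of rows, each a list of 3 entries, a list of its own where there are three numbers: the shift along the tool's x, y, z in mm, then the turn about the tool's z in degrees, then the closure in counts, from 0 (fully open) to 255 (shut). In form: [[[tx, ty, tz], yaw, claw], ...]. A call has 1 to 10 rows; each row is the pose to reach, as a shift and turn from the pose commanded when the call began, along the tool's axes at that moment; what a row does not reach only later rows make up. A row lasts 1/10 s, in which the tool goes at most 50 mm and 8.59 degrees, less where a joint would pass 70% of its speed; a pose out of reach is approached as far as the arm can. A call with a gripper value outside its range is refused whole. The fingers move at their own pace and stop on an object; FORCE is the grip in N (left out, the last holds). Time passes only in rows, so rows that repeat a pose let the fingers close. It gives the time, the measured TCP pose, the force, the opening and the grip force at its end, in the units of the state.
- get_state(): the state, without advancing time (a new reading comes with each control period).
- read_camera(name): name is "side" or "top"; returns a dict with "frame" (400x640x3 uint8, blue, green, red), "range_z" (400x640 float32, m along the optical axis (not along the pixel's ray), 0 where there is no reading), "vfov" (degrees; the focal length in pixels is half the picture's height over the tangent of half this angle, whatever the lens; pixels are square), "cx", "cy" (the principal point, pixels), "origin" and "orientation" of the camera in the world. Camera axes: x right, y down, z forward; pixel columns grow to the right and rows downward; lengths in m; the calibration is good to about 2 mm. A picture is of the moment at which its call begins.
- ctrl.sign_off(): hands the job in; it is judged then, once.
The state is a dict: "time": time; "qpos": joint angles; "dq": joint speeds; "joint_efforts": joint torques, N m; "eef_pos": TCP position; "tcp_rot": TCP orientation; "contact_force": force on the tool from outside, world axes, zero at the start; "wrist_torque": the same for the moment, N m; "opening": opening from 0.0 (shut) to 1.0 (fully open); "finger_force": force on a finger pad.
Only numpy, scipy, OpenCV 4.12 (cv2) and the standard library are available. Lean on these libraries where they do the work, as an engineer would, in place of code of your own. Each camera call takes 0.05 s, during which the arm holds its last target. There are 200 camera calls.

### The job

Refit the winch's main spindle: lift it out of the wooden parts block, lower it square foot first down the bore of the winch stem, and under light pressure turn it anticlockwise (seen from above) until the foot drops into the drive gear and the collar sits fully home on the stem. Then turn the seated spindle about a quarter turn clockwise to prove that the gear goes round with it, and let go, leaving it seated. Never force it, and leave the other parts where they are.

Things in the scene. Friction and masses are not known exactly. Their poses are not given: they have to be found in the camera images.
- spindle: Main spindle, loose steel shaft, about 0.36 kg, 131 mm long, upright in a hole of the wooden block: the largest shaft there, the only one with a wide collar. Origin at the tip of its foot, z up along it. From the tip: foot 14 x 14 mm square along its x and y, 22 mm long, its end edges chamfered 0.6 mm; round journal 20 mm thick up to 90 mm; collar up to 95 mm; round head up to 131 mm.
- collar (a point): Centre of the underside of the spindle's collar, 90 mm above the tip of the foot. The collar is 38 mm in diameter and 5 mm thick; above it is the round head to be gripped, 30 mm in diameter and 36 mm high, with the handle socket in its top.
- winch: Small sheet winch without its drum, fixed on a board (170 x 150 x 18 mm) on the bench. Origin on its axis at the board's top, z up. Base flange 120 mm wide; an idler gear beside the stem on its +x side, reaching 57 mm from the axis and 27 mm up; an upright tubular stem 41 mm in diameter (49 mm at a bearing 36 to 60 mm up), 100 mm high, with a greased 21.8 mm bore open at the top.
- stem_top (a point): Centre of the bore's mouth, 100 mm above the winch's origin. Down in the bore is the drive gear: hub top 72 mm below the mouth, square hole of 15.5 mm, its angle unknown. A foot at a wrong angle stands on the hub, collar about 17 to 18 mm above the stem; when home the collar lies on the stem, foot tip 90 mm below the mouth and 18 mm into the gear, with about 6 degrees of play either way.
- drive_gear (a joint): How far the drive gear has turned clockwise (from above) since the start, rad; 0 at the start whatever the angle of its square hole. A pawl blocks it from turning anticlockwise of its start, so a foot that is in the gear and is turned on anticlockwise jams hard; clockwise it turns against a drag of about 0.15 N m and stays where left.
- block: Hardwood parts block, fixed, 200 x 70 x 65 mm (x, y, z), origin under its centre. Three round holes, 24 mm in diameter, 55 mm deep (bottoms 10 mm above the bench), on its x axis at -65, 0 and +65 mm; a shaft stands in each, in any order. The spindle's collar is 100 to 105 mm and its head's top 141 mm above the bench.
- gear_pin: Bystander: plain steel shaft 18 mm in diameter, 100 mm long, with a 25 mm head, standing in the block (top 110 mm above the bench).
- idler_pin: Bystander: thinner bronze shaft 14 mm in diameter, 92 mm long, standing in the block (top 102 mm above the bench).
- drum: Bystander: the winch's chromed drum standing on the bench, 112 mm in diameter and 114 mm high.
- handle: Bystander: winch handle lying on the bench, 250 mm arm with a black grip; origin under the middle of its arm, arm along its x.
- bearing: Bystander: roller bearing ring, 56 mm in diameter and 24 mm high.
- tub: Bystander: white grease tub, 76 mm in diameter and 70 mm high.
- brush: Bystander: parts brush 190 mm long, lying on the bench.
Mind the look-alikes: they are no part of the job. Leave any pink or purple look-alike of the spindle alone.

How it is judged:
On the way, in this order (a step that is already met when the one before it is completed fails the run):
1. the spindle is fully home: its foot in the drive gear, its collar on the stem (z of spindle in the frame of winch below 0.0125 m and horizontal distance between collar and stem_top below 0.004 m and angle between spindle's own z axis and vertical below 0.06 rad), for 0.2 s.
2. the seated spindle has turned the drive gear clockwise by at least 1.0 rad (all of step 1 and value of joint drive_gear above 1 rad), for 0.2 s.
At the end, for the whole second after the job is handed in: The spindle stands fully home: foot tip less than 12.5 mm above the winch's origin (10 when the collar touches), collar within 4 mm of the bore's axis, under 0.06 rad from upright, at rest and let go, and the drive gear at least 1.0 rad clockwise of its start (all of step 2 and linear speed of spindle below 0.02 m/s and angular speed of spindle below 0.1 rad/s).
It fails at once if the spindle is forced against the drive gear with more than 60 N (contact force between spindle and drive_gear above 60 N).
It fails at once if the spindle is forced against the winch with more than 60 N (contact force between spindle and winch above 60 N).
It fails at once if another part is moved by more than 30 mm (distance of any of drum, handle, bearing, tub, brush, gear_pin, idler_pin from where it was at the start of the episode above 0.03 m).
It also fails if it takes over 67 s, if anything falls off the work surface, if the arm or the gripper's body presses on something with over 40 N, if the wrist force passes 120 N, or if a joint passes its speed limit or range.

## Working session

There is one attempt and no reset: what is moved stays moved. The work goes in short steps, Python scripts to look and compute and a shell command to move; the robot and the scene stay as the last step left them, time stands still between calls to the robot, and variables do not carry over. Pictures are saved under pics/ and viewed, at most 10 in all, crops included, and the job is handed in when it is done.

```bash
mkdir -p pics; cat > h.py <<'E'
import numpy as np, cv2
from scipy.spatial.transform import Rotation as R
from plant import get_state, read_camera, ctrl
def pts(c):
    f=c["frame"].shape[0]/2/np.tan(np.radians(c["vfov"])/2)
    z=c["range_z"]; v,u=np.mgrid[:z.shape[0],:z.shape[1]]
    P=np.stack([(u-c["cx"])/f*z,(v-c["cy"])/f*z,z],-1)
    W=P@R.from_quat(c["orientation"]).as_matrix().T+np.array(c["origin"])
    W[z==0]=np.nan
    return W
E
python3 - <<'E'
from h import *
for n in("top","side"):
    c=read_camera(n); cv2.imwrite(f"pics/{n}0.png",c["frame"]); np.savez(f"{n}0.npz",W=pts(c),f=c["frame"])
    print(n,c["vfov"],c["cx"],c["cy"],c["origin"],c["orientation"])
print(get_state())
E
```

```text
top 45.09548677950733 324.21692349658014 201.22353954457304 [ 0.33336654 -0.02428173  1.12201921] [-0.70075616  0.70507101 -0.07757889  0.07613923]
side 53.181577519412 320.0629081586521 192.26853347674455 [0.48971181 0.59362946 0.68934393] [-0.05758116  0.91518522 -0.39863405  0.01453697]
{'time': 0.1, 'qpos': array([-1.27897582e+00,  2.87114546e-01,  1.57800666e+00,  1.93011129e-05,
        1.27858262e+00, -1.50011546e-01]), 'dq': array([-0.00097694, -0.00324616, -0.00220669,  0.00105972,  0.00137573,
        0.00170554]), 'joint_efforts': array([ 1.54540696e-03, -4.07293010e+01, -2.93699831e+01, -1.50324563e-04,
        3.35163888e-03,  1.30002624e-05]), 'eef_pos': array([ 0.28848321, -0.60960832,  0.23007347]), 'tcp_rot': array([ 9.75697204e-01,  2.19120635e-01, -6.55675564e-05, -1.05358505e-03]), 'contact_force': array([-0.34294836,  0.41983453,  0.2125191 ]), 'wrist_torque': array([ 0.0001965 , -0.03220858, -0.04175352]), 'finger_force': 0.0, 'opening': 1.0019728255990084}
```

View pics/top0.png

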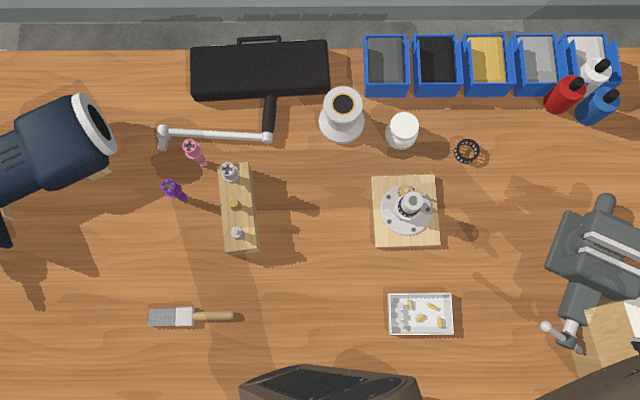

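View pics/side0.png

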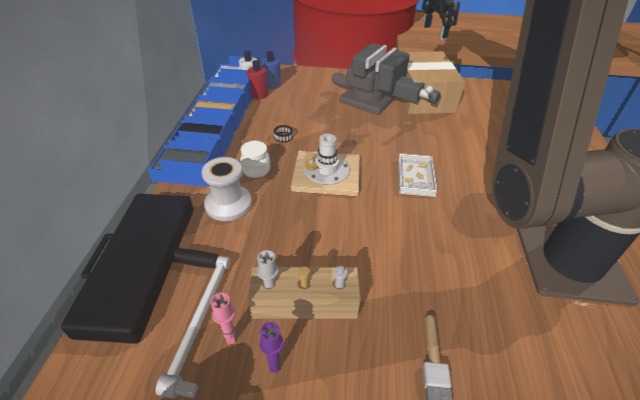

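The top image shows these candidates: a grey shaft with a wide head and socket in the block at (229,172), a gold pin at (234,203), a small grey pin at (236,232), a pink look-alike at (193,150) and a purple one at (172,188). The winch stem is at (413,203). I choose (229,172), which is (267,262) in the side view, because it is the largest steel shaft in the block and has a collar.

```bash
python3 - <<'E'
from h import *
c=read_camera("side"); f=c["frame"]
d=read_camera("top")["frame"]
a=cv2.resize(f[235:325,195:375],None,fx=4,fy=4,interpolation=cv2.INTER_CUBIC)[:360,:720]
b=cv2.resize(d[140:250,150:270],None,fx=2,fy=2,interpolation=cv2.INTER_CUBIC)
b2=cv2.resize(d[170:250,365:445],None,fx=2.75,fy=2.75,interpolation=cv2.INTER_CUBIC)
o=np.zeros((590,720,3),np.uint8);o[:360]=a;o[365:585,:240]=b;o[365:585,260:480]=b2
cv2.imwrite("pics/crop1.png",o)
for n in("top","side"):
    W=np.load(n+"0.npz")["W"]
    def sel(name,u0,u1,v0,v1,z0,z1):
        w=W[v0:v1,u0:u1].reshape(-1,3); w=w[(w[:,2]>z0)&(w[:,2]<z1)]
        if len(w)<4: print(n,name,len(w));return
        (e,r)=cv2.minEnclosingCircle(w[:,:2].astype(np.float32))
        print(n,name,len(w),'med',np.median(w,0).round(4),'mec',np.round(e,4),round(r,4),'zmax',w[:,2].max().round(4), 'ext',w.min(0).round(3),w.max(0).round(3))
    if n=="top":
        sel("head",215,245,155,190,.132,.15); sel("idler",225,245,193,212,.09,.12); sel("gear",225,248,222,245,.095,.13)
        sel("stem",385,435,175,235,.108,.13); sel("pink",180,210,135,168,.03,.2); sel("purple",160,190,175,205,.03,.2)
        sel("block",210,265,155,255,.06,.07)
        sel("board",365,445,170,250,.012,.024); sel("handle",150,190,115,155,.02,.2)
    else:
        sel("head",250,285,245,275,.136,.15); sel("headall",250,285,245,290,.108,.15);sel("stem",315,340,130,150,.113,.13);sel("pink",205,240,285,350,.03,.2); sel("purple",255,290,315,375,.03,.2);sel("stemall",315,340,130,180,.085,.13)
E
```

```text
top head 164 med [0.6223 0.1776 0.1382] mec [0.6218 0.1775] 0.0158 zmax 0.1456 ext [0.607 0.163 0.132] [0.637 0.193 0.146]
top idler 73 med [0.5567 0.1688 0.1011] mec [0.5577 0.1701] 0.0102 zmax 0.1052 ext [0.548 0.16  0.091] [0.566 0.179 0.105]
top gear 104 med [0.4929 0.1608 0.1005] mec [0.4935 0.1611] 0.0127 zmax 0.1128 ext [0.482 0.149 0.095] [0.504 0.173 0.113]
top stem 254 med [ 0.5545 -0.216   0.1173] mec [ 0.5556 -0.217 ] 0.0217 zmax 0.1226 ext [ 0.535 -0.237  0.108] [ 0.575 -0.196  0.123]
top pink 343 med [0.6725 0.2603 0.1184] mec [0.6785 0.2641] 0.0191 zmax 0.1358 ext [0.66  0.246 0.031] [0.697 0.28  0.136]
top purple 343 med [0.5858 0.2996 0.1213] mec [0.5889 0.3044] 0.0188 zmax 0.1339 ext [0.572 0.286 0.03 ] [0.606 0.321 0.134]
top block 2198 med [0.5458 0.1648 0.0646] mec [0.5576 0.1704] 0.1055 zmax 0.0699 ext [0.454 0.123 0.06 ] [0.661 0.218 0.07 ]
top board 3184 med [ 0.5406 -0.2105  0.0184] mec [ 0.5553 -0.2177] 0.1121 zmax 0.024 ext [ 0.469 -0.295  0.012] [ 0.643 -0.14   0.024]
top handle 461 med [0.7419 0.3479 0.028 ] mec [0.7144 0.3188] 0.0759 zmax 0.1332 ext [0.663 0.263 0.02 ] [0.766 0.375 0.133]
side head 150 med [0.6204 0.1816 0.1393] mec [0.6203 0.1813] 0.0159 zmax 0.1426 ext [0.606 0.167 0.136] [0.635 0.197 0.143]
side headall 384 med [0.619  0.1886 0.1347] mec [0.6206 0.1822] 0.0163 zmax 0.1426 ext [0.606 0.167 0.108] [0.635 0.197 0.143]
side stem 120 med [ 0.5533 -0.2119  0.1165] mec [ 0.5532 -0.2137] 0.0221 zmax 0.1188 ext [ 0.534 -0.235  0.113] [ 0.574 -0.192  0.119]
side pink 755 med [0.6725 0.2749 0.1109] mec [0.6757 0.2682] 0.0189 zmax 0.1328 ext [0.657 0.252 0.03 ] [0.694 0.287 0.133]
side purple 779 med [0.5857 0.3157 0.1153] mec [0.5878 0.3089] 0.0189 zmax 0.1324 ext [0.569 0.293 0.03 ] [0.606 0.328 0.132]
side stemall 287 med [ 0.5537 -0.2016  0.1108] mec [ 0.5543 -0.2132] 0.0224 zmax 0.1188 ext [ 0.533 -0.235  0.086] [ 0.574 -0.191  0.119]
```

View pics/crop1.png

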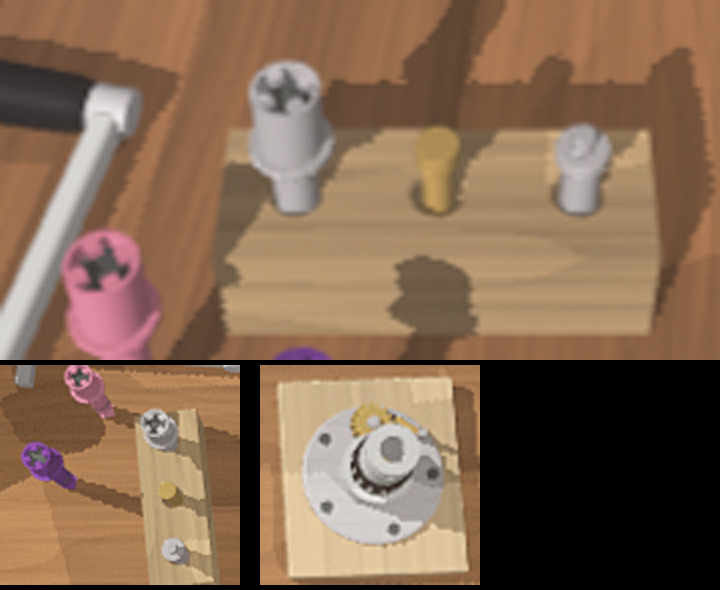

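The crop confirms it: the grey shaft with a collar and socket at the block's end is the spindle. The gold pin, the headed thin pin, and the pink and purple copies are all different parts. I'll go over it at the current height and keep the tool's yaw, which leaves room on the last joint.

```bash
python3 -m crank '[[[638,-571,0],0,0],[[638,-571,0],0,0],[[638,-571,0],0,0],[[638,-571,0],0,0],[[638,-571,0],0,0],[[638,-571,0],0,0],[[638,-571,0],0,0],[[638,-571,0],0,0],[[638,-571,0],0,0],[[638,-571,0],0,0]]' 30
```

```text
time: 1.2
eef_pos: [0.4832, -0.1474, 0.2314]
tcp_rot: [0.976, 0.219, 0.0, 0.0]
contact_force: [-0.2, -0.4, -0.4]
opening: 0.998
finger_force: 0.0
```

```bash
python3 -m crank '[[[264,-237,0],0,0],[[264,-237,0],0,0],[[264,-237,0],0,0],[[264,-237,0],0,0],[[264,-237,0],0,0],[[264,-237,0],0,0],[[264,-237,0],0,0],[[264,-237,0],0,0],[[264,-237,0],0,0],[[264,-237,0],0,0]]' 30; python3 - <<'E'
from h import *
s=get_state();print(s['eef_pos'],s['tcp_rot'],s['qpos'])
f=read_camera("side")["frame"]; cv2.imwrite("pics/over.png",cv2.resize(f[130:330,170:400],None,fx=3,fy=2.9))
E
```

```text
time: 2.2
eef_pos: [0.6198, 0.1768, 0.2309]
tcp_rot: [0.976, 0.219, -0.001, 0.0]
contact_force: [0.2, -0.5, 0.3]
opening: 1.0
finger_force: 0.0
[0.61976255 0.1768321  0.23090427] [ 9.75746679e-01  2.18901883e-01 -5.77646647e-04  2.23246497e-04] [ 1.20953195e-01  2.21247151e-01  1.65590255e+00 -5.86415809e-04
  1.26554810e+00  1.25054815e+00]
```

View pics/over.png

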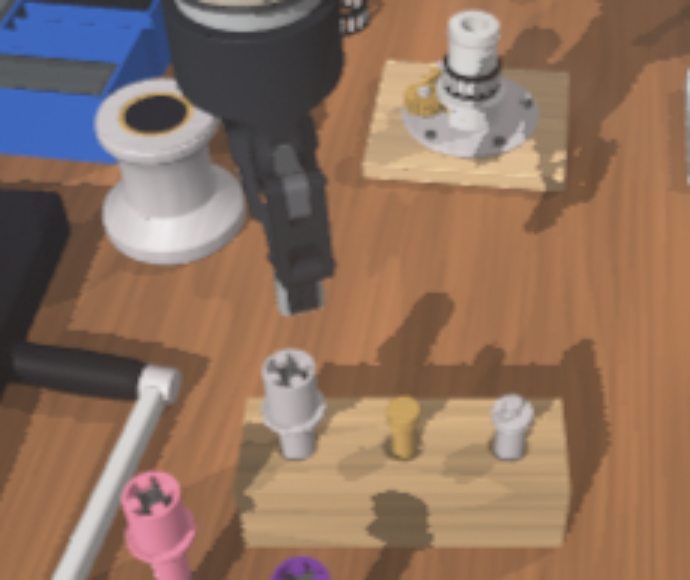

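The picture shows the open fingers above the spindle head at crop (292,370), with clear space around them. Going down.

```bash
python3 -m crank '[[[0,0,20],0,0],[[0,0,40],0,0],[[0,0,60],0,0],[[0,0,80],0,0],[[0,0,95],0,0],[[0,0,105],0,0],[[0,0,115],0,0],[[0,0,123],0,0],[[0,0,123],0,0],[[0,0,123],0,0]]' 30; python3 -c "
from h import *
print(get_state()['eef_pos'])"
```

```text
time: 3.25
eef_pos: [0.6205, 0.1778, 0.1087]
tcp_rot: [0.976, 0.219, 0.0, 0.0]
contact_force: [-0.2, 0.4, 0.2]
opening: 1.003
finger_force: 0.0
[0.62045638 0.17777385 0.10868489]
```

```bash
python3 -m crank '[[[0,0,0],0,130],[[0,0,0],0,150],[[0,0,0],0,165],[[0,0,0],0,180],[[0,0,0],0,200],[[0,0,0],0,255],[[0,0,0],0,255],[[0,0,0],0,255],[[0,0,0],0,255],[[0,0,0],0,255]]' 60
```

```text
time: 4.25
eef_pos: [0.6206, 0.1778, 0.1089]
tcp_rot: [0.976, 0.219, 0.001, -0.0]
contact_force: [-0.2, 0.3, 3.3]
opening: 0.334
finger_force: 59.3
```

```bash
python3 -m crank '[[[0,0,-5],0,255],[[0,0,-15],0,255],[[0,0,-30],0,255],[[0,0,-50],0,255],[[0,0,-70],0,255],[[0,0,-90],0,255],[[0,0,-110],0,255],[[0,0,-130],0,255],[[0,0,-145],0,255],[[0,0,-145],0,255]]' 60; python3 - <<'E'
from h import *
c=read_camera("side");f=c["frame"]; cv2.imwrite("pics/lift.png",cv2.resize(f[130:330,170:400],None,fx=3,fy=2.9))
np.savez("side1.npz",W=pts(c),f=f)
print(get_state()['eef_pos'])
E
```

```text
time: 5.25
eef_pos: [0.6214, 0.1778, 0.2572]
tcp_rot: [0.976, 0.219, 0.003, 0.0]
contact_force: [-0.2, 0.3, -2.4]
opening: 0.332
finger_force: 59.4
[0.62066151 0.17771948 0.25505208]
```

View pics/lift.png

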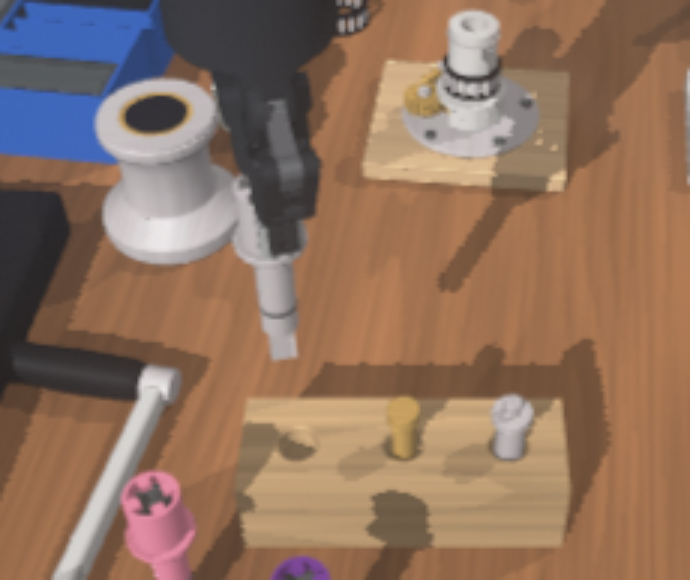

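The spindle hangs in the grip over the empty hole (foot at crop (283,350)). It still looks square to the tool. Next I carry it over the stem and measure it against the stem in the same camera.

```bash
python3 -m crank '[[[-10,14,0],0,255],[[-34,49,0],0,255],[[-65,93,0],0,255],[[-96,138,0],0,255],[[-127,182,0],0,255],[[-158,227,0],0,255],[[-189,271,0],0,255],[[-212,304,0],0,255],[[-225,323,0],0,255],[[-229,328,0],0,255]]' 60; python3 -m crank '[[[0,0,0],0,255],[[0,0,0],0,255]]'; cat > m.py <<'E'
from h import *
from scipy.optimize import least_squares
s=get_state(); print(s['eef_pos'],s['tcp_rot'],s['contact_force'],s['qpos'][5])
T=s['eef_pos']
for n in("side","top"):
    c=read_camera(n); W=pts(c); cv2.imwrite(f"pics/m_{n}.png",c["frame"]); w=W.reshape(-1,3); o=np.array(c["origin"])
    f=200/np.tan(np.radians(c["vfov"])/2); print(n,"f",f)
    # stem wall / journal: cylinder fit with given radius, vertical-ish
    def cyl(z0,z1,ctr,rs,r):
        p=w[(w[:,2]>z0)&(w[:,2]<z1)&(np.hypot(w[:,0]-ctr[0],w[:,1]-ctr[1])<rs)]
        if len(p)<15: return print("few",len(p))
        zm=p[:,2].mean()
        g=lambda q:np.hypot(p[:,0]-q[0]-q[2]*(p[:,2]-zm),p[:,1]-q[1]-q[3]*(p[:,2]-zm))-r
        q=least_squares(g,[*ctr,0,0],loss="soft_l1",f_scale=.001)
        print(n,"N",len(p),"axis",q.x[:2].round(4),"tilt",q.x[2:].round(3),"zm",zm.round(4),"rms",np.sqrt(np.mean(q.fun**2)).round(4))
    cyl(.083,.114,(.5545,-.2153),.03,.0205)
    tip=T[2]-.0975
    cyl(tip+.026,tip+.086,(T[0],T[1]),.02,.010)
    cyl(tip+.0985,tip+.13,(T[0],T[1]),.02,.015)
E
python3 m.py; python3 -c "
import cv2
f=cv2.imread('pics/m_side.png');cv2.imwrite('pics/v1.png',cv2.resize(f[60:220,240:420],None,fx=4,fy=3.7))"
```

```text
time: 6.3
eef_pos: [0.551, -0.221, 0.2514]
tcp_rot: [0.976, 0.217, -0.002, -0.0]
contact_force: [0.9, -0.3, -2.8]
opening: 0.331
finger_force: 59.9
time: 6.5
eef_pos: [0.5528, -0.216, 0.2522]
tcp_rot: [0.976, 0.219, -0.001, -0.001]
contact_force: [0.2, 0.7, -3.7]
opening: 0.333
finger_force: 59.9
[ 0.55278068 -0.21600379  0.25218017] [ 9.75696470e-01  2.19122935e-01 -7.09514500e-04 -1.01710102e-03] [ 0.15490045  0.67623203 -3.68711963] 0.585260043484314
side f 399.55119762049674
side N 198 axis [ 0.5542 -0.214 ] tilt [-0.035  0.065] zm 0.1003 rms 0.0034
side N 180 axis [ 0.5528 -0.213 ] tilt [-0.001 -0.   ] zm 0.2097 rms 0.0013
side N 101 axis [ 0.5521 -0.2126] tilt [-0.112  0.063] zm 0.272 rms 0.0022
top f 481.7069994823552
few 0
few 0
few 0
```

View pics/v1.png

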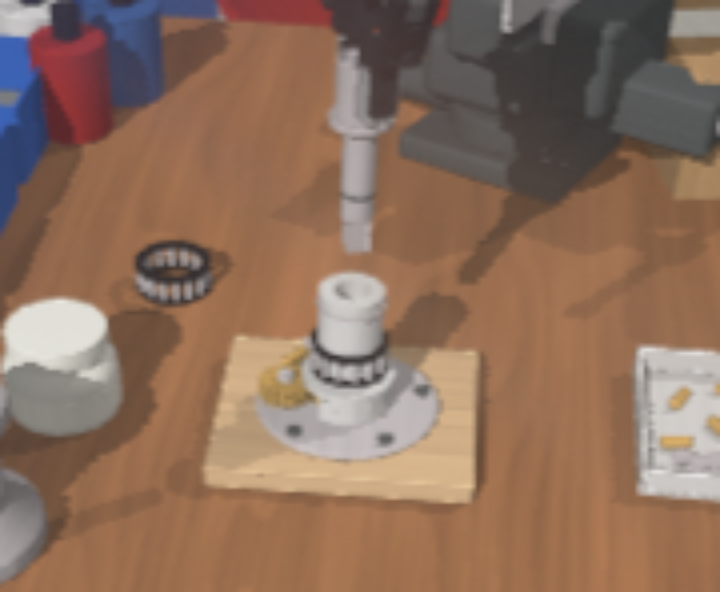

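```bash
cat > m2.py <<'E'
from h import *
from scipy.optimize import least_squares
T=get_state()['eef_pos'];print(T)
cs=[read_camera("side") for _ in range(8)]; c=cs[0]; o=np.array(c["origin"])
Z=np.array([k["range_z"] for k in cs]); print("depth noise",np.nanmedian(Z.std(0)))
c["range_z"]=np.median(Z,0).astype(np.float32); w=pts(c).reshape(-1,3)
def fit(name,ctr,z0,z1,r,lo,hi):
    d=o[:2]-ctr; d/=np.hypot(*d)
    for _ in range(4):
        rel=w[:,:2]-ctr; rr=np.hypot(*rel.T)
        p=w[(w[:,2]>z0)&(w[:,2]<z1)&(rr>r-lo)&(rr<r+hi)&(rel@d>.2*r)]
        q=least_squares(lambda q:np.hypot(p[:,0]-q[0],p[:,1]-q[1])-r,ctr,loss="soft_l1",f_scale=.001)
        ctr=q.x
    print(name,len(p),ctr.round(4),"rms",np.sqrt(np.mean(q.fun**2)).round(4)); return ctr
a=fit("stem",np.array([.5538,-.2137]),.085,.113,.0205,.004,.004)
tip=T[2]-.0989
b=fit("journal",np.array([T[0],T[1]+.003]),tip+.03,tip+.086,.010,.004,.004)
b1=fit("journal lo",b,tip+.026,tip+.055,.010,.004,.004)
b2=fit("journal hi",b,tip+.06,tip+.086,.010,.004,.004)
# top ring of the stem
p=w[(abs(w[:,2]-.118)<.003)&(np.hypot(*(w[:,:2]-a).T)<.024)]; print("ring",len(p),np.round(cv2.minEnclosingCircle(p[:,:2].astype(np.float32)),4) if 0 else (p[:,:2].min(0)+p[:,:2].max(0))/2, "z",np.median(p[:,2]))
e=a-b; x=np.array([.90398,.42757]);y=np.array([.42757,-.90398]); print("move tool mm",(e@x*1e3).round(2),(e@y*1e3).round(2))
E
python3 m2.py
```

```text
[ 0.55334997 -0.21536626  0.25280004]
depth noise 0.0017338226
stem 148 [ 0.5542 -0.2147] rms 0.0006
journal 172 [ 0.5539 -0.2128] rms 0.0005
journal lo 98 [ 0.5539 -0.2128] rms 0.0005
journal hi 74 [ 0.554  -0.2128] rms 0.0004
ring 105 [ 0.55429179 -0.21328586] z 0.11658955888168976
move tool mm -0.53 1.83
```

```bash
python3 -m crank '[[[0,1,10],0,255],[[0,1,20],0,255],[[0,1,28],0,255],[[0,1,32],0,255],[[0,1,32],0,255],[[0,1,32],0,255]]'; python3 -m crank '[[[0,0,1],0,255],[[0,0,2],0,255],[[0,0,3],0,255],[[0,0,4],0,255],[[0,0,5],0,255],[[0,0,5],0,255]]'; python3 m2.py
```

```text
time: 7.6
eef_pos: [0.5539, -0.2177, 0.2213]
tcp_rot: [0.976, 0.219, 0.0, 0.0]
contact_force: [0.5, -0.7, -3.6]
opening: 0.336
finger_force: 59.9
time: 8.2
eef_pos: [0.5537, -0.2175, 0.2161]
tcp_rot: [0.976, 0.219, -0.0, -0.0]
contact_force: [0.6, -0.3, -3.2]
opening: 0.329
finger_force: 59.9
[ 0.55373462 -0.21753834  0.2160591 ]
depth noise 0.0017156104
stem 151 [ 0.5542 -0.2147] rms 0.0007
journal 160 [ 0.5542 -0.2147] rms 0.0006
journal lo 83 [ 0.5541 -0.2147] rms 0.0006
journal hi 75 [ 0.5543 -0.2148] rms 0.0006
ring 92 [ 0.55427917 -0.21173986] z 0.11670149274343994
move tool mm 0.08 -0.02
```

```bash
python3 -m crank '[[[0,0,1],0,255],[[0,0,2],0,255],[[0,0,3],0,255],[[0,0,4],0,255],[[0,0,4],0,255]]'
```

```text
time: 9.1
eef_pos: [0.5537, -0.2176, 0.212]
tcp_rot: [0.976, 0.219, -0.0, -0.0]
contact_force: [-0.8, -0.4, -3.2]
opening: 0.342
finger_force: 59.9
```

```bash
python3 -m crank '[[[0,0,2],0,255],[[0,0,4],0,255],[[0,0,6],0,255],[[0,0,8],0,255],[[0,0,8],0,255]]';python3 -m crank '[[[0,0,2],0,255],[[0,0,4],0,255],[[0,0,6],0,255],[[0,0,8],0,255],[[0,0,8],0,255]]'
```

```text
time: 9.6
eef_pos: [0.5536, -0.2175, 0.2038]
tcp_rot: [0.976, 0.219, -0.0, -0.0]
contact_force: [-0.8, -0.5, -2.5]
opening: 0.334
finger_force: 59.9
time: 10.1
eef_pos: [0.5536, -0.2175, 0.1958]
tcp_rot: [0.976, 0.219, -0.0, -0.0]
contact_force: [0.0, 1.1, -3.2]
opening: 0.333
finger_force: 59.9
```

The foot is in the bore with no side force, so I continue to just above the hub (expected at TCP z of about 0.145).

```bash
python3 -m crank '[[[0,0,2],0,255],[[0,0,4],0,255],[[0,0,6],0,255],[[0,0,8],0,255],[[0,0,10],0,255],[[0,0,10],0,255]]';python3 -m crank '[[[0,0,4],0,255],[[0,0,8],0,255],[[0,0,12],0,255],[[0,0,16],0,255],[[0,0,20],0,255],[[0,0,24],0,255],[[0,0,28],0,255],[[0,0,32],0,255],[[0,0,34],0,255],[[0,0,34],0,255]]'
```

```text
time: 10.7
eef_pos: [0.5536, -0.2175, 0.1858]
tcp_rot: [0.976, 0.219, -0.0, -0.0]
contact_force: [-0.5, 0.9, -3.2]
opening: 0.336
finger_force: 59.9
time: 11.7
eef_pos: [0.5536, -0.2175, 0.1518]
tcp_rot: [0.976, 0.219, -0.0, -0.0]
contact_force: [0.3, 0.4, -3.0]
opening: 0.334
finger_force: 59.9
```

```bash
python3 -m crank '[[[0,0,1],0,255],[[0,0,2],0,255],[[0,0,3],0,255],[[0,0,4],0,255],[[0,0,4],0,255]]'
```

```text
time: 12.2
eef_pos: [0.5537, -0.2176, 0.1481]
tcp_rot: [0.976, 0.219, -0.0, -0.0]
contact_force: [0.7, -0.1, -3.2]
opening: 0.336
finger_force: 59.9
```

```bash
python3 -m crank '[[[0,0,1],0,255],[[0,0,2],0,255],[[0,0,2],0,255]]'; python3 -m crank '[[[0,0,1],0,255],[[0,0,1],0,255]]'
```

```text
time: 12.5
eef_pos: [0.5537, -0.2176, 0.1461]
tcp_rot: [0.976, 0.219, -0.0, -0.0]
contact_force: [1.0, 0.1, -2.8]
opening: 0.33
finger_force: 59.9
time: 12.7
eef_pos: [0.5538, -0.2176, 0.1452]
tcp_rot: [0.976, 0.219, -0.0, -0.0]
contact_force: [1.0, 1.0, -3.0]
opening: 0.334
finger_force: 59.9
```

```bash
python3 -m crank '[[[0,0,0.5],0,255],[[0,0,1],0,255],[[0,0,1],0,255]]'; python3 -m crank '[[[0,0,0.5],0,255],[[0,0,1],0,255],[[0,0,1],0,255]]'
```

```text
time: 13.0
eef_pos: [0.554, -0.2177, 0.1447]
tcp_rot: [0.976, 0.219, 0.0, 0.0]
contact_force: [-0.5, -1.0, -1.7]
opening: 0.332
finger_force: 60.0
time: 13.3
eef_pos: [0.5542, -0.2177, 0.1443]
tcp_rot: [0.976, 0.219, 0.0, 0.0]
contact_force: [-0.8, 0.8, 3.2]
opening: 0.331
finger_force: 60.5
```

Contact with the hub at TCP z ≈ 0.1445 with a light press. I lighten the grip so it acts as a slip fuse, then turn anticlockwise in small steps, watching for the drop.

```bash
python3 -m crank '[[[0,0,0.5],0,255],[[0,0,0.5],-3,255],[[0,0,0.5],-6,255],[[0,0,0.5],-6,255]]' 30; python3 -m crank '[[[0,0,0],-3,255],[[0,0,0],-6,255],[[0,0,0],-6,255]]'
```

```text
time: 13.7
eef_pos: [0.5548, -0.2184, 0.1442]
tcp_rot: [0.963, 0.27, 0.001, 0.001]
contact_force: [-0.3, -0.1, 5.0]
opening: 0.337
finger_force: 60.8
time: 14.0
eef_pos: [0.5548, -0.2186, 0.1438]
tcp_rot: [0.948, 0.319, 0.001, 0.002]
contact_force: [0.1, -1.6, 2.9]
opening: 0.335
finger_force: 60.6
```

```bash
python3 -m crank '[[[0,0,0],-3,255],[[0,0,0],-6,255],[[0,0,0],-6,255]]'; python3 -c "
from h import *
s=get_state();print(s['wrist_torque'],s['finger_force'])"
```

```text
time: 14.3
eef_pos: [0.5539, -0.218, 0.1418]
tcp_rot: [0.93, 0.368, 0.0, 0.001]
contact_force: [2.5, -1.6, -3.8]
opening: 0.338
finger_force: 60.0
[-0.54575103 -0.51423272  0.01645664] 59.952269196510315
```

```bash
python3 -m crank '[[[0,0,0.3],-3,255],[[0,0,0.3],-6,255],[[0,0,0.3],-6,255]]'
```

```text
time: 14.6
eef_pos: [0.554, -0.2179, 0.1416]
tcp_rot: [0.909, 0.416, 0.0, 0.001]
contact_force: [2.0, -2.8, -4.3]
opening: 0.336
finger_force: 60.0
```

It dropped (z 0.1418, no press left). I back off 4° clockwise and lower it towards home.

```bash
python3 -m crank '[[[0,0,0],4,255],[[0,0,1],4,255],[[0,0,2],4,255],[[0,0,3],4,255],[[0,0,3],4,255]]'; python3 -c "
from h import *
s=get_state();print(s['wrist_torque'])"
```

```text
time: 15.1
eef_pos: [0.554, -0.2178, 0.1394]
tcp_rot: [0.923, 0.385, 0.0, 0.0]
contact_force: [2.1, -2.9, -2.7]
opening: 0.333
finger_force: 59.9
[-0.79876411 -0.70092882  0.04616558]
```

```bash
python3 -m crank '[[[0,0,2],0,255],[[0,0,4],0,255],[[0,0,6],0,255],[[0,0,8],0,255],[[0,0,9],0,255],[[0,0,9],0,255]]'
```

```text
time: 15.7
eef_pos: [0.554, -0.2178, 0.1304]
tcp_rot: [0.923, 0.385, 0.0, 0.0]
contact_force: [3.0, -2.7, -3.2]
opening: 0.334
finger_force: 59.9
```

```bash
python3 -m crank '[[[0,0,1],0,255],[[0,0,2],0,255],[[0,0,2.5],0,255],[[0,0,2.5],0,255]]'; python3 -m crank '[[[0,0,0.5],0,255],[[0,0,1],0,255],[[0,0,1],0,255]]'
```

```text
time: 16.1
eef_pos: [0.554, -0.2178, 0.1281]
tcp_rot: [0.923, 0.385, 0.0, 0.0]
contact_force: [4.1, -3.6, -2.1]
opening: 0.333
finger_force: 60.0
time: 16.4
eef_pos: [0.554, -0.2178, 0.1271]
tcp_rot: [0.923, 0.385, 0.0, 0.0]
contact_force: [2.9, -3.9, -2.7]
opening: 0.334
finger_force: 60.1
```

```bash
python3 -m crank '[[[0,0,0.5],0,255],[[0,0,1],0,255],[[0,0,1],0,255]]'; python3 -m crank '[[[0,0,0.5],0,255],[[0,0,0.5],0,255]]'
```

```text
time: 16.7
eef_pos: [0.5541, -0.2178, 0.127]
tcp_rot: [0.923, 0.385, 0.0, 0.0]
contact_force: [2.1, -2.8, 3.5]
opening: 0.328
finger_force: 60.4
time: 16.9
eef_pos: [0.5542, -0.2179, 0.1269]
tcp_rot: [0.923, 0.385, 0.0, 0.0]
contact_force: [0.7, -2.9, 5.2]
opening: 0.335
finger_force: 60.9
```

Seated: it stopped at z 0.127, 17.5 mm below the hub contact. Next is the clockwise turn, starting with a check of the side forces.

```bash
python3 -m crank '[[[0,0,0],4,255],[[0,0,0],8,255],[[0,0,0],12,255],[[0,0,0],16,255],[[0,0,0],20,255],[[0,0,0],24,255]]'; python3 -c "
from h import *
s=get_state();print(s['wrist_torque'])"
```

```text
time: 17.5
eef_pos: [0.5538, -0.2175, 0.1269]
tcp_rot: [0.983, 0.184, -0.0, -0.0]
contact_force: [-0.3, -2.0, 6.3]
opening: 0.336
finger_force: 61.0
[-0.45049052 -0.1409337   0.17202549]
```

```bash
python3 -m crank '[[[0,0,0],4,255],[[0,0,0],8,255],[[0,0,0],12,255],[[0,0,0],16,255],[[0,0,0],20,255],[[0,0,0],24,255],[[0,0,0],28,255],[[0,0,0],32,255],[[0,0,0],36,255],[[0,0,0],40,255]]'; python3 -m crank '[[[0,0,0],4,255],[[0,0,0],8,255],[[0,0,0],12,255],[[0,0,0],16,255],[[0,0,0],20,255],[[0,0,0],24,255],[[0,0,0],28,255],[[0,0,0],32,255],[[0,0,0],32,255],[[0,0,0],32,255]]'; python3 -c "
from h import *
s=get_state();print(s['wrist_torque'],s['qpos'][5])"
```

```text
time: 18.5
eef_pos: [0.5539, -0.216, 0.1269]
tcp_rot: [0.987, -0.163, -0.001, -0.002]
contact_force: [0.6, 2.1, 7.6]
opening: 0.331
finger_force: 61.1
time: 19.5
eef_pos: [0.5545, -0.2152, 0.1269]
tcp_rot: [0.904, -0.428, -0.001, -0.003]
contact_force: [2.2, 3.5, 7.1]
opening: 0.332
finger_force: 61.0
[ 0.65879902 -0.48977207  0.05111949] 1.9103938486513365
```

Turned 96° in total against the gear's drag. Now I ease the press, open, and retreat straight up.

```bash
python3 -m crank '[[[0,0,-1],0,255],[[0,0,-1],0,165],[[0,0,-1],0,155],[[0,0,-1],0,140],[[0,0,-1],0,100],[[0,0,-1],0,40],[[0,0,-1],0,0],[[0,0,-1],0,0],[[0,0,-1],0,0],[[0,0,-1],0,0]]'; python3 -m crank '[[[0,0,-5],0,0],[[0,0,-15],0,0],[[0,0,-30],0,0],[[0,0,-50],0,0],[[0,0,-75],0,0],[[0,0,-100],0,0],[[0,0,-125],0,0],[[0,0,-150],0,0],[[0,0,-150],0,0],[[0,0,-150],0,0]]'; python3 - <<'E'
from h import *
f=read_camera("side");t=read_camera("top")
o=np.hstack([cv2.resize(f["frame"][90:230,260:400],(400,400),interpolation=2),cv2.resize(t["frame"][150:250,360:460],(400,400),interpolation=2)])
cv2.imwrite("pics/end.png",o)
w=pts(f).reshape(-1,3); p=w[(np.hypot(w[:,0]-.554,w[:,1]+.215)<.03)&(w[:,2]<.19)&(w[:,2]>.13)]
print(p.max(0),p.min(0),np.percentile(p[:,2],[50,80,90,95]))
E
```

```text
time: 20.5
eef_pos: [0.5538, -0.2177, 0.1266]
tcp_rot: [0.904, -0.428, -0.0, 0.0]
contact_force: [0.1, 1.2, -1.0]
opening: 0.999
finger_force: 0.0
time: 21.5
eef_pos: [0.5541, -0.2178, 0.278]
tcp_rot: [0.904, -0.428, 0.001, 0.0]
contact_force: [0.4, 0.6, -0.1]
opening: 1.004
finger_force: 0.0
[ 0.56784566 -0.19661612  0.15937764] [ 0.53961752 -0.22934174  0.13077036] [0.15146704 0.15662424 0.15728591 0.15769789]
```

View pics/end.png

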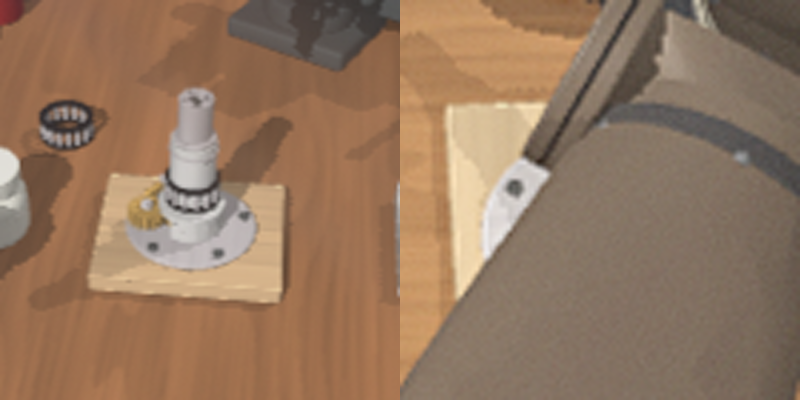

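The side view (left half) shows the spindle upright with its collar flat on the stem at (195,145). The measured head top is 0.158 m against an expected 0.159 m, so it is home. Handing in.

```bash
python3 -c "
from plant import ctrl
print(ctrl.sign_off())"
```

```text
the job is handed in; nothing more can be done
None
```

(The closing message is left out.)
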